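# Clear the die and draw out the bangle tray

### The job

The round steel die standing in front of the wider of the two bamboo trays is in its way: push it along the bench to one side, upright, until it is clear of the tray's path. Then hook a fingertip behind the wider tray's front lip and draw the tray out all the way to its stop, with the bangles staying in it. Lift nothing, and leave the narrower tray and the other things on the bench as they are.

Things in the scene. Friction and masses are not known exactly. Their poses are not given: they have to be found in the camera images.
- wide_case: The wider low bamboo case, fixed to the bench: 140 wide (y), 160 deep (x), 45 high. Origin on the bench under the middle of its front face; its +x points into the case, away from the robot, so its tray is drawn out along its -x; z up. Turned up to 0.25 rad about vertical. The wider tray, 120 wide, slides in it. Stands on the left or on the right of the narrower case.
- wide_tray (a joint): How far the wider tray is out, m: 0 shut, 0.11 at its stop (fully out). It starts 0 to 15 mm out. It slides with about 2 N of friction and stays where it is left.
- wide_lip (a point): Middle of the top edge, on the inner (case) side, of the wider tray's front lip; moves with the tray, 67 mm in front of the case's front face when shut. The lip is an upright bamboo board across the whole tray width, 8 thick, its top 40 above the bench. Axes as the case's.
- wide_well (a point): Centre of the floor of the wider tray's empty, open-topped finger well, right behind the lip; moves with the tray. The well is 63 long (case x) and 108 wide; its floor is 9 above the bench, its side walls 32, the low divider that ends it at the back 20.
- narrow_case: The narrower low bamboo case, fixed to the bench: 90 wide (y), 160 deep (x), 45 high. Origin on the bench under the middle of its front face; its +x points into the case, away from the robot, so its tray is drawn out along its -x; z up. Turned up to 0.25 rad about vertical. The narrower tray, 70 wide and otherwise like the wider one, slides in it.
- narrow_tray (a joint): How far the narrower tray is out, m: 0 shut, 0.11 fully out; starts 0 to 15 mm out.
- die: Loose round die of black steel, 50 dia x 40 high with a flat top (darker round centre), about 0.5 kg (0.35 to 0.7), standing on the bench right in front of the wider tray's lip, 125 to 150 mm in front of the case's front face and at most 35 mm off the tray's middle line. Origin at the centre of its underside. The bench on both sides of it is clear for at least 100 mm.
- bangle_a: Brass-coloured bangle, 56 dia x 8 high, loose in the wider tray behind the divider; rides with the tray. Origin at the centre of its underside.
- bangle_b: A second bangle like bangle_a, farther back in the wider tray.
- small_die: Bystander: smallest loose black steel die, 30 dia x 34 high, standing between the two cases (mm). Origin at the underside.
- big_die: Bystander: biggest loose black steel die, 68 dia x 48 high, at the right of the bench (mm). Origin at the underside.
- caliper: Bystander: steel caliper 150 long lying on top of the narrower case, its top 55 above the bench (mm). Origin at the underside.
- mug: Bystander: glass mug, 72 dia x 85 high, at the left of the bench (mm). Origin at the underside.
- jar: Bystander: green glass jar with wooden cap, 68 dia x 85 high, at the left of the bench (mm). Origin at the underside.
- hammer: Bystander: hammer 180 long, lying at the right of the bench (mm). Origin at the underside.
Things that resemble listed ones, but are neither listed nor needed, are in the scene too. Leave any green look-alike of the die alone.

How it is judged:
By the outcome, as a careful person would: the job done as asked, in the order asked, and still so for the second after the job is handed in, with the robot touching nothing.
It also fails if it takes over 48 s, if anything falls off the work surface, if the arm or the gripper's body presses on something with over 40 N, if the wrist force passes 120 N, or if a joint passes its speed limit or range.

### The arm

A 6-joint arm with a two-finger parallel gripper is mounted at the origin on the work surface. World frame = base frame: x ahead of the robot, y to its left, z up, the work surface at z = 0. Lengths are in m, angles in rad, forces in N, time in s.
With the tool pointing down it reaches from about 0.375 to 0.9 m from the base axis. Payload 3.1 kg.
Tool frame: the origin (TCP) lies at the centre of the arm's flange, where the gripper is bolted on; the fingertips stand 182 mm ahead of it and the grasp point (between the pads) lies 164 mm ahead of it; z points along the fingers, y is the line along which they close (so a half turn about z gives the same grasp; the last joint's range is limited). The gripper opens to 87 mm and grips with 3 to 60 N. Pads are 19 mm wide; open, the fingers measure 117 mm over their backs; the gripper's body (75 mm by 190 mm) begins 51 mm behind the grasp point.
Start: joints at [-1.478, 0.527, 1.433, -0, 1.181, -0.178], TCP at [0.167, -0.602, 0.405] pointing down, gripper open.
Joint ranges: [-3.08, 3.08], [-0.75, 2.2], [0.22, 2.44], [-1.43, 4.57], [0, 2.65], [-2.85, 2.85]. Speed limits (rad/s): [2.79, 2.79, 3.14, 3.14, 3.14, 3.14].

### API

Orientations are given as a unit quaternion [x, y, z, w].
In Python, from rig import * gives the robot as it stands.
- The arm moves only by the tool move_arm, never from a script. Its argument "commands" is a list that holds one entry, the list of rows, each a list of 6 numbers: the shift along the tool's x, y, z in units of 40 mm (1.0 is 40 mm), then the turn, a rotation vector about the tool's x, y, z in rad. A call has 1 to 12 rows; each row is the pose to reach, as a shift and turn from the pose commanded when the call began, along the tool's axes at that moment; what a row does not reach only later rows make up. A row lasts 1/8 s, in which the tool goes at most 62.5 mm and 10.7 degrees, less where a joint would pass 70% of its speed; a pose out of reach is approached as far as the arm can. A call with a gripper value outside its range is refused whole. "claw" is the closure, from -1 (fully open) to 1 (shut), so that 0 is half open, set as the call begins (left out, the last holds). The fingers move at their own pace and stop on an object; "squeeze" is the grip in N (left out, the last holds). Time passes only in rows, so rows that repeat a pose let the fingers close. It gives the time, the measured TCP pose, the force, the opening and the grip force at its end, in the units of the state.
- get_obs(): the state, without advancing time (a new reading comes with each control period).
- camera(name): name is "scene" or "top"; returns a dict with "pixels" (420x560x3 uint8, blue, green, red), "range_z" (420x560 float32, m along the optical axis (not along the pixel's ray), 0 where there is no reading), "camera_matrix" (3x3 intrinsics, pixels), "extrinsics" (4x4, takes a point from world to camera coordinates). Camera axes: x right, y up, looking along -z (the intrinsics and any distortion apply to the point x, -y, -z); pixel columns grow to the right and rows downward; lengths in m; the calibration is good to about 2 mm. A picture is of the moment at which its call begins.
- hand_in(): hands the job in; it is judged then, once.
The state is a dict: "time": time; "q": joint angles; "joint_velocities": joint speeds; "joint_torque": joint torques, N m; "position": TCP position; "tool_rot": TCP orientation; "ft_force": force on the tool from outside, world axes, zero at the start; "moment": the same for the moment, N m; "grip_width": finger opening in m; "grip_force": force on a finger pad.
Only numpy, scipy, OpenCV 4.12 (cv2) and the standard library are available. Lean on these libraries where they do the work, as an engineer would, in place of code of your own. Each camera call takes 0.05 s, during which the arm holds its last target. There are 200 camera calls.

## Working session

There is one attempt and no reset: what is moved stays moved. The work goes in short steps, Python scripts to look and compute and a tool call to move; the robot and the scene stay as the last step left them, time stands still between calls to the robot, and variables do not carry over. Pictures are saved under pics/ and viewed, at most 10 in all, crops included, and the job is handed in when it is done.

Besides the shell and the picture viewer there is one more tool, called after "Request:" by a JSON object that holds its "op" and its "data", one argument or row to a line. move_arm: Moves the arm, as the interface text tells. Its arguments: {"type":"object","properties":{"commands":{"type":"array","items":{"type":"array","items":{"type":"array","items":{"type":"number"}}}},"claw":{"type":"number"},"squeeze":{"type":"number"}},"required":["commands"]}

```bash
mkdir -p pics; ls; cat > h.py <<'E'
from rig import *
import numpy as np, cv2
from scipy.spatial.transform import Rotation as R
def cloud(c):
    K=c["camera_matrix"];E=c["extrinsics"];z=c["range_z"].astype(float)
    v,u=np.mgrid[0:z.shape[0],0:z.shape[1]]
    p=np.stack([(u-K[0,2])/K[0,0]*z,-(v-K[1,2])/K[1,1]*z,-z],-1)
    w=(p-E[:3,3])@E[:3,:3]
    w[z<=0]=np.nan
    return w
E
python3 - <<'E'
from h import *
o=get_obs();print({k:np.round(v,3) for k,v in o.items()})
for n in("top","scene"):
    c=camera(n);np.savez("pics/%s0.npz"%n,w=cloud(c),p=c["pixels"]);cv2.imwrite("pics/%s0.png"%n,c["pixels"])
    print(c["camera_matrix"],c["extrinsics"].round(3),[k for k in c])
E
```

```text
pics
{'time': np.float64(0.0), 'q': array([-1.478,  0.528,  1.434, -0.   ,  1.181, -0.178]), 'joint_velocities': array([-0.   , -0.001,  0.   ,  0.   ,  0.001, -0.001]), 'joint_torque': array([ 1.0000e-03, -4.4003e+01, -1.7660e+01,  6.3000e-02,  5.8000e-02,
       -0.0000e+00]), 'position': array([ 0.167, -0.602,  0.404]), 'tool_rot': array([ 0.991,  0.135,  0.   , -0.001]), 'ft_force': array([-0.115,  0.146,  0.12 ]), 'moment': array([-0.051,  0.042,  0.038]), 'grip_force': np.float64(0.0), 'grip_width': np.float64(0.087)}
[[397.0469806    0.         281.29868462]
 [  0.         397.0469806  207.75178201]
 [  0.           0.           1.        ]] [[-0.004 -1.    -0.009  0.023]
 [ 0.992 -0.005  0.125 -0.625]
 [-0.125 -0.009  0.992 -1.323]
 [ 0.     0.     0.     1.   ]] ['pixels', 'range_z', 'camera_matrix', 'extrinsics']
[[472.5982896    0.         277.0480644 ]
 [  0.         472.5982896  202.64302585]
 [  0.           0.           1.        ]] [[-0.872  0.489 -0.012  0.538]
 [-0.346 -0.6    0.721  0.157]
 [ 0.345  0.633  0.693 -1.525]
 [ 0.     0.     0.     1.   ]] ['pixels', 'range_z', 'camera_matrix', 'extrinsics']
```

View pics/top0.png

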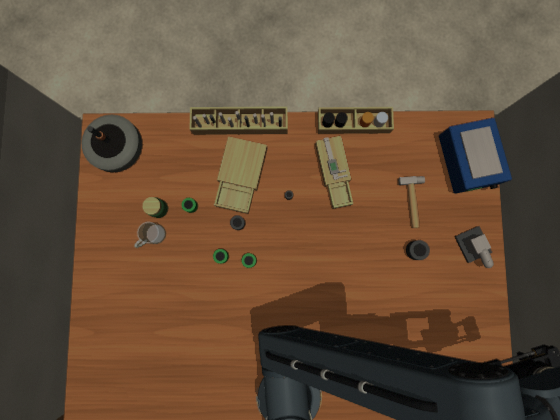

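View pics/scene0.png

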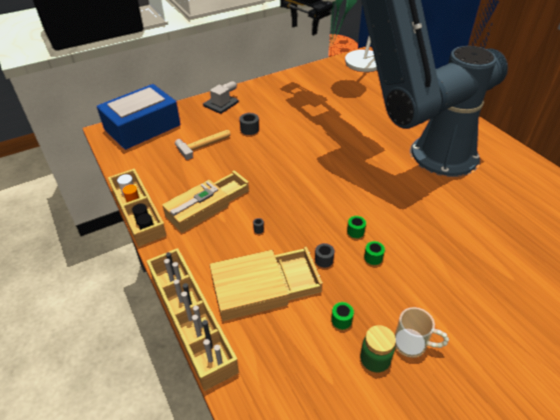

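The top view shows the wider case at (241,165) with its tray pointing down the image, and the narrower case at (334,165) with the caliper on it. Black round objects are (237,223), (289,195) and (418,250). (237,223) stands in front of the wide lip, so it fits the die. (289,195), between the cases, is small_die, and (418,250) is big_die. The rings at (190,205), (221,256) and (249,260) are green look-alikes to leave alone. Next I'll measure and confirm in a crop.

```bash
python3 - <<'E'
from h import *
d=np.load("pics/top0.npz");w=d["w"];p=d["p"]
cv2.imwrite("pics/crop1.png",cv2.resize(p[125:275,170:310],None,fx=5,fy=5,interpolation=cv2.INTER_CUBIC)[:600])
cv2.imwrite("pics/crop1.png",cv2.resize(p[125:275,150:350],(800,600),interpolation=cv2.INTER_CUBIC))
for n in("top","scene"):
    d=np.load("pics/%s0.npz"%n);w=d["w"];print(n,"bench z",np.nanmedian(w[300:330,150:230,2]) if n=="top" else np.nanmedian(w[300:320,480:520,2]))
    def comp(lo,hi,box,mn=15):
        x=w[...,0];y=w[...,1]
        m=((w[...,2]>lo)&(w[...,2]<hi)&(x>box[0])&(x<box[1])&(y>box[2])&(y<box[3])).astype(np.uint8)
        k,l,s,c=cv2.connectedComponentsWithStats(m)
        for i in range(1,k):
            if s[i,4]<mn: continue
            q=w[l==i];r=cv2.minAreaRect((q[:,:2]*1000).astype(np.float32))
            print(s[i,4],c[i].round(0),"mid",np.round(r[0],1),"size",np.round(r[1],1),"ang",round(r[2],1),"z",np.median(q[:,2]).round(4))
    comp(.030,.060,(.4,.95,-.4,.45))
    print("--case");comp(.0415,.049,(.6,.95,0,.3))
E
```

```text
top bench z 0.00110181507008906
380 [358. 126.] mid [ 923.6 -241.9] size [261.   52.5] ang 89.9 z 0.0474
193 [335. 120.] mid [ 934.1 -168.6] size [84.  29.7] ang 88.8 z 0.0553
104 [367. 119.] mid [ 934.5 -281.1] size [39.7 30.3] ang 89.2 z 0.0555
103 [381. 119.] mid [ 934.5 -330.6] size [30.  38.7] ang 0.3 z 0.0555
392 [236. 128.] mid [915.7 168.2] size [340.2  50.5] ang 87.0 z 0.049
28 [215. 122.] mid [928.1 252.5] size [41.6 10.9] ang 2.6 z 0.0512
2002 [241. 165.] mid [743.7 166.7] size [141.3 248.4] ang 76.5 z 0.0456
1303 [334. 163.] mid [ 752.2 -168.9] size [244.6  91.4] ang 11.7 z 0.0467
57 [289. 194.] mid [673.5  -5.2] size [24.2 29.1] ang 89.6 z 0.0357
73 [162. 208.] mid [630.  433.7] size [65.1 31.4] ang 0.4 z 0.052
169 [189. 204.] mid [639.9 339.4] size [50.3 46.1] ang 45.5 z 0.0412
171 [237. 222.] mid [577.6 171.5] size [49.2 47.2] ang 63.4 z 0.0406
52 [160. 234.] mid [539.9 434.3] size [19.  62.8] ang 85.6 z 0.0432
172 [220. 256.] mid [463.3 227.4] size [43.7 48.6] ang 0.0 z 0.0412
171 [249. 260.] mid [448.7 130.4] size [45.6 47.4] ang 45.7 z 0.041
--case
1466 [242. 162.] 
[... 1050 characters left out ...]
.3 z 0.0398
22 [200. 318.] mid [926.6 204.8] size [9.9 3.5] ang 35.4 z 0.0439
131 [411. 319.] mid [528.8 437.9] size [ 9.8 42.2] ang 65.5 z 0.0458
43 [198. 331.] mid [942.1 232.9] size [ 8.2 11.9] ang 79.9 z 0.0445
21 [397. 331.] mid [568.8 442.7] size [18.9  1.5] ang 53.3 z 0.0458
40 [363. 347.] mid [657.8 440.4] size [23.1  4.5] ang 60.1 z 0.0491
39 [209. 353.] mid [941.6 291. ] size [ 5.6 11.9] ang 90.0 z 0.0443
--case
3135 [248. 280.] mid [785.4 160.1] size [143.5 160.1] ang 76.6 z 0.0449
22 [185. 280.] mid [917.4  90.8] size [ 6.9 26.3] ang 81.3 z 0.0446
22 [189. 310.] mid [939.9 174.9] size [20.   4.8] ang 0.5 z 0.0464
17 [212. 336.] mid [922.5 259.6] size [21.5  4.6] ang 16.7 z 0.0469
```

View pics/crop1.png

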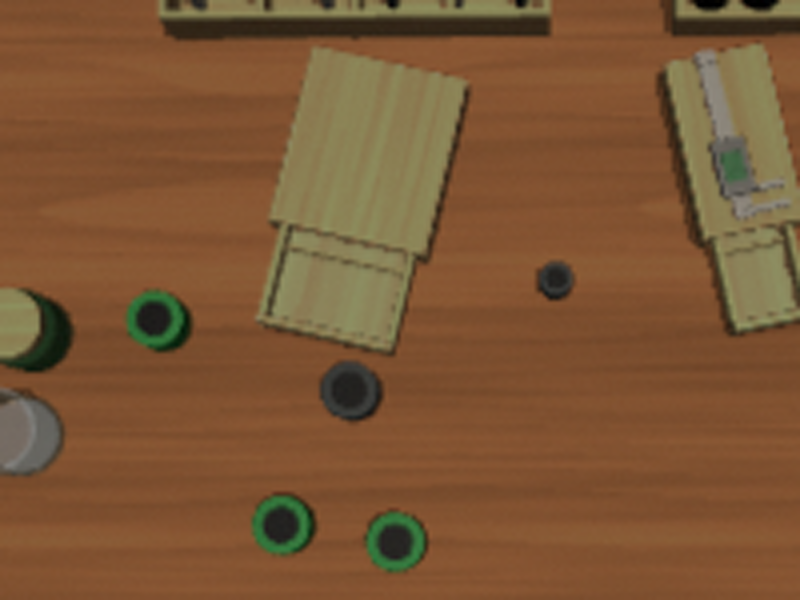

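The crop confirms it: the plain black die at crop (351,391) stands right in front of the wide lip, to the right of the tray's middle line. The green ones stay put. I'll nest the die between half-closed fingers and push it along the case's -y, to the right.

```bash
cat >> h.py <<'E'
YAW=-0.232; F=np.array([.7081,.1766])
u=np.array([np.cos(YAW),np.sin(YAW)]);v=np.array([-u[1],u[0]])
def cs(p): d=np.array(p)[:2]-F; return (np.array([d@u,d@v])*1000).round(1)
def row(a,b,tip,yaw=YAW,o=None):
    "case-frame mm a,b ; fingertip height mm -> row"
    o=o or get_obs(); Rc=R.from_quat(o["tool_rot"])
    t=np.r_[F+(a*u+b*v)/1000,tip/1000+.182]
    Y=np.array([np.cos(yaw),np.sin(yaw),0]);Z=np.array([0,0,-1.]);X=np.cross(Y,Z)
    Rt=R.from_matrix(np.c_[X,Y,Z])
    r=(Rc.inv()*Rt).as_rotvec()
    print("target",t.round(3),"row",np.r_[Rc.inv().apply(t-o["position"])/.04,r].round(3).tolist())
def st():
    o=get_obs();print("t",o["time"].round(2),"cs",cs(o["position"]),"tip z",(o["position"][2]-.182).round(4),"F",np.round(o["ft_force"],1),"q",np.round(o["q"],2),"w",round(float(o["grip_width"]),3)); return o
E
python3 - <<'E'
from h import *
row(-128,14,150)
E
```

```text
target [0.587 0.22  0.332] row [15.599, -16.982, 1.835, -0.002, -0.001, -1.068]
```

Request:
{"op": "move_arm", "data": {
  "commands": [
    [[11,-12,1,0,0,-0.8],[11,-12,1,0,0,-0.8],[11,-12,1,0,0,-0.8],[11,-12,1,0,0,-0.8],[11,-12,1,0,0,-0.8],[11,-12,1,0,0,-0.8],[11,-12,1,0,0,-0.8],[11,-12,1,0,0,-0.8],[11,-12,1,0,0,-0.8],[11,-12,1,0,0,-0.8],[11,-12,1,0,0,-0.8],[11,-12,1,0,0,-0.8]]
  ],
  "claw": 0.45
}}

```text
time: 1.6
position: [0.4631, -0.0203, 0.3644]
tool_rot: [0.859, 0.512, -0.0, -0.0]
ft_force: [-0.7, -0.6, -0.7]
grip_width: 0.0242
grip_force: 0.0
```

```bash
python3 - <<'E'
from h import *
st();row(-128,14,100);row(-128,14,10)
E
```

```text
Traceback (most recent call last):
  File "h.py", line 23, in st
    o=get_obs();print("t",o["time"].round(2),"cs",cs(o["position"]),"tip z",(o["position"][2]-.182).round(4),"F",np.round(o["ft_force"],1),"q",np.round(o["q"],2),"w",round(float(o["grip_width"]),3)); return o
                          ^^^^^^^^^^^^^^^
AttributeError: 'float' object has no attribute 'round'
```

```bash
sed -i 's/o\["time"\].round(2)/round(float(o["time"]),2)/; s/(o\["position"\]\[2\]-.182).round(4)/round(float(o["position"][2]-.182),4)/' h.py; python3 - <<'E'
from h import *
st();row(-128,14,100);row(-128,14,10)
E
```

```text
t 1.6 cs [-193.2 -248. ] tip z 0.1824 F [-0.7 -0.6 -0.7] q [-0.29  0.37  1.87 -0.    0.9   0.21] w 0.024
target [0.587 0.22  0.282] row [6.748, -0.133, 2.059, -0.001, 0.0, -0.264]
target [0.587 0.22  0.192] row [6.748, -0.132, 4.309, -0.001, 0.0, -0.264]
```

Request:
{"op": "move_arm", "data": {
  "commands": [
    [[6.75,-0.13,2.05,0,0,-0.264],[6.75,-0.13,2.05,0,0,-0.264],[6.75,-0.13,2.05,0,0,-0.264],[6.75,-0.13,2.05,0,0,-0.264],[6.75,-0.13,2.05,0,0,-0.264],[6.75,-0.13,2.05,0,0,-0.264],[6.75,-0.13,2.05,0,0,-0.264],[6.75,-0.13,2.8,0,0,-0.264],[6.75,-0.13,3.5,0,0,-0.264],[6.75,-0.13,4.0,0,0,-0.264],[6.75,-0.13,4.3,0,0,-0.264],[6.75,-0.13,4.3,0,0,-0.264]]
  ]
}}

```text
time: 3.1
position: [0.5875, 0.2169, 0.1922]
tool_rot: [0.786, 0.619, -0.001, -0.0]
ft_force: [-1.0, -0.0, -0.2]
grip_width: 0.0237
grip_force: 0.0
```

```bash
python3 - <<'E'
from h import *
st();row(-128,-82,10)
c=camera("scene");cv2.imwrite("pics/s1.png",cv2.resize(c["pixels"][150:330,200:440],(800,600)))
E
```

```text
t 3.1 cs [-126.6   11.5] tip z 0.0102 F [-1.  -0.  -0.2] q [ 0.18  0.82  1.56 -0.    0.77  0.41] w 0.024
target [0.565 0.126 0.192] row [-2.338, -0.024, 0.008, -0.001, 0.001, -0.005]
```

View pics/s1.png

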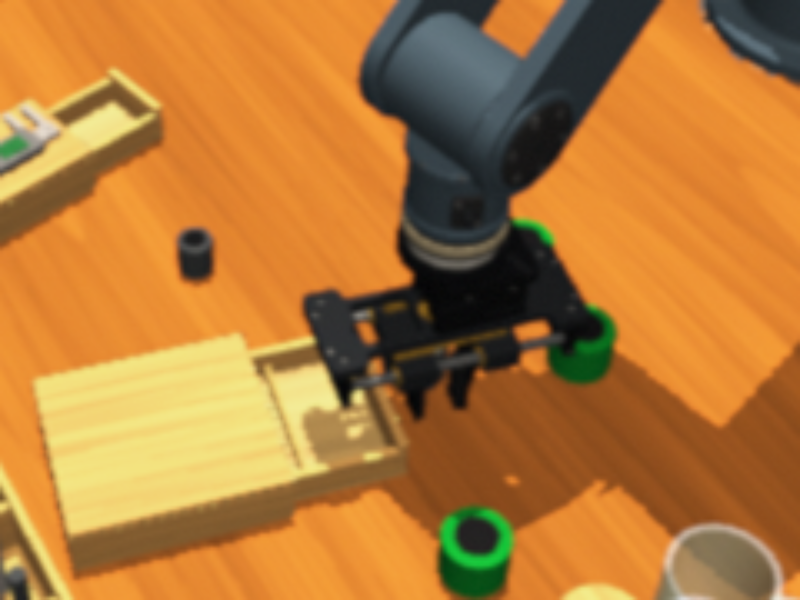

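The crop shows both fingertips at about (415,410) and (460,395), standing just in front of the lip corner and clear of it. The die is hidden behind the fingers. Pushing now.

Request:
{"op": "move_arm", "data": {
  "commands": [
    [[-0.2,-0.03,0,0,0,0],[-0.4,-0.03,0,0,0,0],[-0.6,-0.03,0,0,0,0],[-0.8,-0.03,0,0,0,0],[-1.0,-0.03,0,0,0,0],[-1.2,-0.03,0,0,0,0],[-1.4,-0.03,0,0,0,0],[-1.6,-0.03,0,0,0,0],[-1.8,-0.03,0,0,0,0],[-2.0,-0.03,0,0,0,0],[-2.2,-0.03,0,0,0,0],[-2.35,-0.03,0,0,0,0]]
  ]
}}

```text
time: 4.65
position: [0.5643, 0.1258, 0.1927]
tool_rot: [0.786, 0.619, -0.0, -0.0]
ft_force: [1.9, 4.0, 4.7]
grip_width: 0.024
grip_force: 2.6
```

```bash
python3 - <<'E'
from h import *
st()
c=camera("scene");w=cloud(c)
cv2.imwrite("pics/s2.png",cv2.resize(c["pixels"][150:330,200:440],(800,600)))
E
```

```text
t 4.65 cs [-128.2  -82.5] tip z 0.0107 F [1.9 4.  4.7] q [0.03 0.78 1.69 0.   0.67 0.26] w 0.024
```

View pics/s2.png

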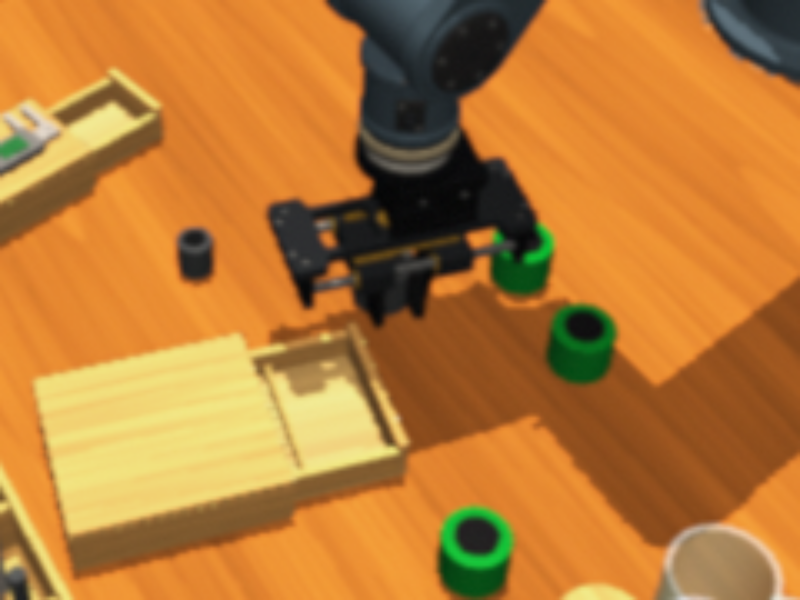

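The crop shows the die nested behind the two fingertips at (375,310) and (415,305), well to the right of the tray. I'll back off, lift, and go over the well.

Request:
{"op": "move_arm", "data": {
  "commands": [
    [[0.2,0,0,0,0,0],[0.5,0,0,0,0,0],[0.5,0,-0.3,0,0,0],[0.5,0,-1.2,0,0,0],[0.5,0,-1.8,0,0,0],[1.2,0.7,-1.8,0,0,0],[2.06,1.4,-1.8,0,0,0],[2.06,1.9,-1.8,0,0,0],[2.06,1.9,-1.8,0,0,0],[2.06,1.9,-1.8,0,0,0]]
  ]
}}

```text
time: 5.95
position: [0.6565, 0.1886, 0.2646]
tool_rot: [0.785, 0.619, -0.001, -0.001]
ft_force: [-0.6, 1.1, -0.5]
grip_width: 0.0241
grip_force: 0.0
```

```bash
python3 - <<'E'
from h import *
st();row(-50,0,19)
for n in("top","scene"):
    c=camera(n);w=cloud(c)
    x=w[...,0];y=w[...,1]
    m=((w[...,2]>.034)&(w[...,2]<.044)&(x>.49)&(x<.62)&(y>.04)&(y<.14)).astype(np.uint8)
    k,l,s,cc=cv2.connectedComponentsWithStats(m)
    for i in range(1,k):
        if s[i,4]>20:
            r=cv2.minAreaRect((w[l==i][:,:2]*1000).astype(np.float32));print(n,s[i,4],np.round(r[0],1),np.round(r[1],1),"cs",cs(np.array(r[0])/1000),np.median(w[l==i][:,2]))
    np.savez("pics/%s1.npz"%n,w=w)
    # lip top: points height 37..43 in case frame
    d=w[...,:2]-F; a=d@u*1000;b=d@v*1000
    q=(w[...,2]>.035)&(w[...,2]<.044)&(a<-60)&(a>-100)&(abs(b)<66)
    if q.sum()>5: print("lip",n,q.sum(),np.percentile(a[q],[2,50,98]).round(1),np.percentile(b[q],[2,98]).round(1))
cv2.imwrite("pics/s3.png",cv2.resize(c["pixels"][150:330,200:440],(800,600)))
E
```

```text
t 5.95 cs [-53.   -0.2] tip z 0.0826 F [-0.6  1.1 -0.5] q [ 0.12  0.77  1.38 -0.    1.    0.35] w 0.024
target [0.659 0.188 0.201] row [0.006, 0.077, 1.59, -0.002, 0.001, -0.004]
top 151 [556.2  92.5] [47.1 46.2] cs [-128.5 -116.8] 0.04069134187080951
lip top 21 [-86.4 -81.5 -66.5] [-61.8 -34.9]
lip scene 110 [-87.3 -83.2 -79.5] [-54.6  61.1]
```

View pics/s3.png

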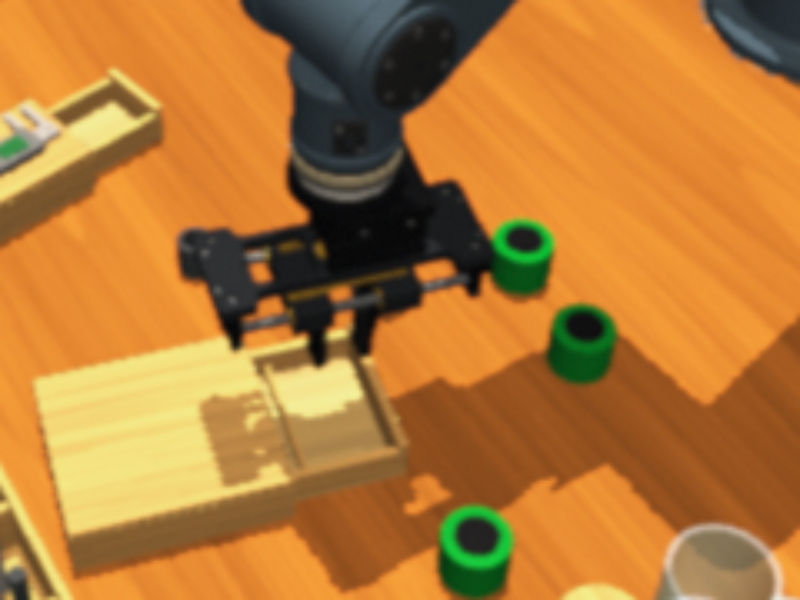

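The crop shows the two fingertips at (318,350) and (360,345) hovering over the open well. Depth puts the lip at -87..-79.5 mm (tray about 12 mm out). The die is at case y -115 mm, standing 30 mm clear of the tray. I'll shut the fingers and descend into the well.

Request:
{"op": "move_arm", "data": {
  "commands": [
    [[0,0.08,0,0,0,0],[0,0.08,0,0,0,0],[0,0.08,0.3,0,0,0],[0,0.08,0.7,0,0,0],[0,0.08,1.1,0,0,0],[0,0.08,1.4,0,0,0],[0,0.08,1.58,0,0,0],[0,0.08,1.58,0,0,0]]
  ],
  "claw": 1
}}

```text
time: 7.05
position: [0.6606, 0.1879, 0.2007]
tool_rot: [0.785, 0.619, -0.001, -0.0]
ft_force: [-0.6, -0.4, 0.1]
grip_width: 0.0006
grip_force: 0.0
```

```bash
python3 - <<'E'
from h import *
st();row(-160,0,19)
E
```

```text
t 7.05 cs [-48.8   0.1] tip z 0.0187 F [-0.6 -0.4  0.1] q [0.11 0.86 1.39 0.   0.89 0.35] w 0.001
target [0.552 0.213 0.201] row [-0.014, -2.78, -0.004, -0.001, 0.0, -0.004]
```

Request:
{"op": "move_arm", "data": {
  "commands": [
    [[0,-0.12,0,0,0,0],[0,-0.25,0,0,0,0],[0,-0.35,0,0,0,0],[0,-0.45,0,0,0,0],[0,-0.57,0,0,0,0],[0,-0.7,0,0,0,0],[0,-0.85,0,0,0,0],[0,-1.0,0,0,0,0],[0,-1.15,0,0,0,0],[0,-1.3,0,0,0,0],[0,-1.45,0,0,0,0],[0,-1.6,0,0,0,0]]
  ]
}}

```text
time: 8.55
position: [0.5982, 0.203, 0.2017]
tool_rot: [0.785, 0.619, 0.0, 0.0]
ft_force: [2.4, -1.9, 2.1]
grip_width: 0.0004
grip_force: 1.2
```

```bash
python3 - <<'E'
from h import *
st()
c=camera("scene");w=cloud(c);d=w[...,:2]-F; a=d@u*1000;b=d@v*1000
q=(w[...,2]>.036)&(w[...,2]<.044)&(a<-60)&(a>-200)&(abs(b)<66)
print("lip",q.sum(),np.percentile(a[q],[2,50,98]).round(1),np.percentile(b[q],[2,98]).round(1))
E
```

```text
t 8.55 cs [-113.     0.4] tip z 0.0197 F [ 2.4 -1.9  2.1] q [ 0.15  0.81  1.55 -0.    0.79  0.39] w 0.0
lip 83 [-130.6 -125.  -104.6] [ 5.7 61.2]
```

Request:
{"op": "move_arm", "data": {
  "commands": [
    [[0,-0.12,0,0,0,0],[0,-0.25,0,0,0,0],[0,-0.37,0,0,0,0],[0,-0.5,0,0,0,0],[0,-0.62,0,0,0,0],[0,-0.75,0,0,0,0],[0,-0.87,0,0,0,0],[0,-0.97,0,0,0,0],[0,-1.05,0,0,0,0],[0,-1.12,0,0,0,0],[0,-1.15,0,0,0,0]]
  ]
}}

```text
time: 9.98
position: [0.5536, 0.2137, 0.2015]
tool_rot: [0.785, 0.619, -0.0, -0.0]
ft_force: [0.8, -1.9, 0.3]
grip_width: 0.0007
grip_force: 1.1
```

```bash
python3 - <<'E'
from h import *
st()
for n in("scene","top"):
    c=camera(n);w=cloud(c);d=w[...,:2]-F; a=d@u*1000;b=d@v*1000
    q=(w[...,2]>.036)&(w[...,2]<.044)&(a<-60)&(a>-220)&(abs(b)<66)
    if q.sum()>3: print("lip",q.sum(),np.percentile(a[q],[2,50,98]).round(1),np.percentile(b[q],[2,98]).round(1))
    if n=="scene": cv2.imwrite("pics/s4.png",cv2.resize(c["pixels"][150:330,200:440],(800,600)))
E
```

```text
t 9.97 cs [-158.8    0.6] tip z 0.0195 F [ 0.8 -1.9  0.3] q [0.18 0.77 1.65 0.   0.72 0.42] w 0.001
lip 73 [-175.8 -171.3 -149.5] [ 5.6 61.1]
lip 31 [-175.5 -169.5  -74.3] [-61.4  53.6]
```

View pics/s4.png

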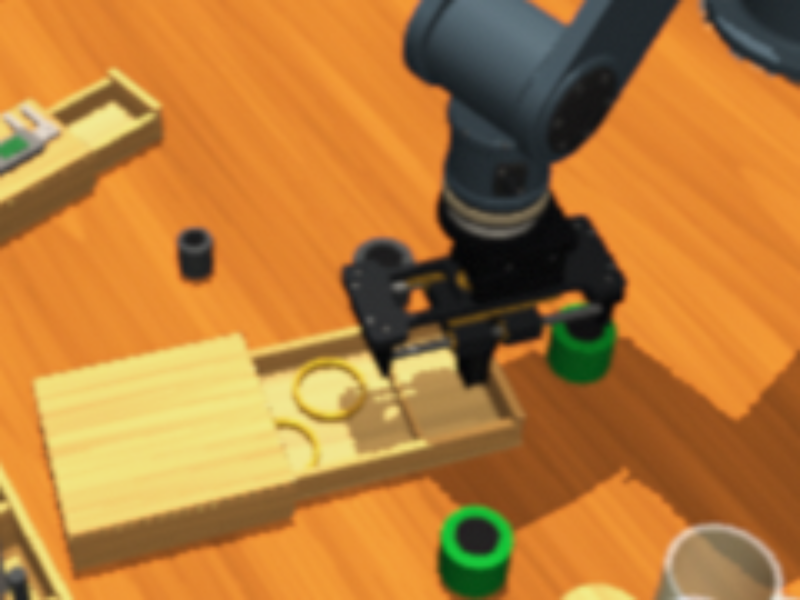

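The crop shows the tray mostly out, both bangles lying in it at (330,388) and (290,440), and the die upright at (383,265) off to the side. Now creeping to the stop.

Request:
{"op": "move_arm", "data": {
  "commands": [
    [[0,-0.03,0,0,0,0],[0,-0.06,0,0,0,0],[0,-0.09,0,0,0,0],[0,-0.12,0,0,0,0],[0,-0.15,0,0,0,0],[0,-0.18,0,0,0,0],[0,-0.18,0,0,0,0]]
  ]
}}

```text
time: 10.95
position: [0.5466, 0.2154, 0.2015]
tool_rot: [0.785, 0.619, -0.0, -0.0]
ft_force: [1.9, -1.7, 0.1]
grip_width: 0.0005
grip_force: 0.7
```

Request:
{"op": "move_arm", "data": {
  "commands": [
    [[0,-0.03,0,0,0,0],[0,-0.06,0,0,0,0],[0,-0.08,0,0,0,0],[0,-0.08,0,0,0,0]]
  ]
}}

```text
time: 11.45
position: [0.5445, 0.2159, 0.2017]
tool_rot: [0.785, 0.619, 0.001, 0.001]
ft_force: [3.4, -2.9, -1.5]
grip_width: 0.0006
grip_force: 2.1
```

Request:
{"op": "move_arm", "data": {
  "commands": [
    [[0,-0.03,0,0,0,0],[0,-0.06,0,0,0,0],[0,-0.06,0,0,0,0]]
  ]
}}

```text
time: 11.82
position: [0.5437, 0.2161, 0.2018]
tool_rot: [0.785, 0.619, 0.003, 0.002]
ft_force: [7.6, -4.6, -3.8]
grip_width: 0.0005
grip_force: 4.0
```

Request:
{"op": "move_arm", "data": {
  "commands": [
    [[0,-0.03,0,0,0,0],[0,-0.06,0,0,0,0],[0,-0.06,0,0,0,0]]
  ]
}}

```text
time: 12.2
position: [0.5429, 0.2162, 0.202]
tool_rot: [0.785, 0.619, 0.005, 0.004]
ft_force: [11.8, -6.9, -6.5]
grip_width: 0.0004
grip_force: 5.9
```

The force climbs while the tool is stalled, so this is the stop. Backing off the lip inside the well, then straight up.

Request:
{"op": "move_arm", "data": {
  "commands": [
    [[0,0.1,0,0,0,0],[0,0.25,0,0,0,0],[0,0.4,0,0,0,0],[0,0.4,0,0,0,0],[0,0.4,-0.4,0,0,0],[0,0.4,-1.2,0,0,0],[0,0.4,-2.4,0,0,0],[0,0.4,-3.6,0,0,0],[0,0.4,-4.8,0,0,0],[0,0.4,-4.8,0,0,0]]
  ]
}}

```text
time: 13.45
position: [0.5552, 0.2139, 0.3993]
tool_rot: [0.785, 0.619, 0.005, 0.002]
ft_force: [-0.6, -0.8, 0.0]
grip_width: 0.0004
grip_force: 0.0
```

```bash
python3 - <<'E'
from h import *
st()
for n in("scene","top"):
    c=camera(n);w=cloud(c);d=w[...,:2]-F; a=d@u*1000;b=d@v*1000
    q=(w[...,2]>.036)&(w[...,2]<.044)&(a<-130)&(a>-220)&(abs(b)<66)
    if q.sum()>3: print("lip",q.sum(),np.percentile(a[q],[2,50,98]).round(1),np.percentile(b[q],[2,98]).round(1))
    if n=="scene": cv2.imwrite("pics/s5.png",cv2.resize(c["pixels"][130:370,150:470],(800,600)))
E
```

```text
t 13.45 cs [-157.4    1.2] tip z 0.2173 F [-0.6 -0.8  0. ] q [0.18 0.49 1.52 0.   1.12 0.42] w 0.0
lip 131 [-185.4 -180.8 -175.1] [-54.1  60.6]
lip 41 [-184.1 -180.  -164.8] [-60.4   0.8]
```

View pics/s5.png

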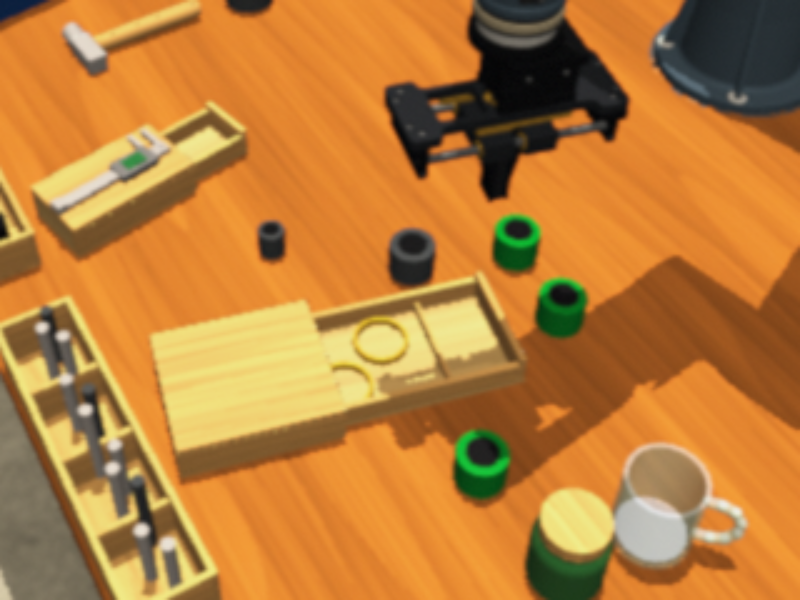

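The crop shows the tray fully out, with its lip outer face at -185 mm as expected for 110 mm out. Both bangles are in it at (380,340) and (352,380), the die is upright and clear at (411,257), the other things look undisturbed, and the gripper is free above. Handing in.

```bash
python3 -c "
from rig import *
print(hand_in())"
```

```text
the job is handed in; nothing more can be done
None
```

The die was pushed upright to the right, about 30 mm clear of the tray's path; the wider tray was then drawn out to its stop (110 mm) with both bangles in it, and the job was handed in at about 13.5 s.

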